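# Empty the fruit hopper and load the peeler

## Task

Pull the slide gate at the foot of the fruit hopper fully out so that all the fruit in it rolls down onto its rack, then push the gate fully shut again so that the hopper can be refilled. Swing up the clamp arm of the peeler, set any one of the fruits in the peeler's cup and swing the arm down until its pad rests on the fruit; put every other fruit in the steel pan, standing upright on the worktop. Do not knock over or shift the jigger or the spice jar.

Things in the scene. Friction and masses are not known exactly. Their poses are not given: they have to be found in the camera images.
- hopper: Fixed steel fruit hopper: a raised trough (z = 142 to 206 mm, flared mouth up to 230 mm) of four cells in a row, 64 mm apart, 66 mm deep; each may hold one fruit, standing on the gate. Origin on the worktop under the rightmost cell, the others follow in +y; +x away from the robot. Below, a rack of two rods (34 mm apart) slopes down 8 degrees in -y to an end stop beyond the trough.
- rack_first (a point): Centre of the first fruit when it lies against the rack's end stop, 54 mm above the worktop, 80 mm in -y from the trough's outside; axes as the hopper's. Later fruits queue uphill 57 mm apart, under the trough. Take the first from above, fingers on its -x and +x sides; the next then rolls down by itself. From 60 mm uphill guide rods 70 mm high flank the queue. Stop 42 mm wide, 66 high.
- gate (a joint): Slide gate, an aluminium plate under all cells: 0 = fully shut, up to 0.072 m = fully out; it is pulled in the hopper's -x direction (towards the robot). Stays where it is left (friction about 2 N plus the fruit's weight). The fruits fall through at about 0.04 to 0.065 m.
- gate_grip (a point): Where to grip the gate's black upright fin: fin 44 mm long along the slide (hopper x), 14 mm thick across it (hopper y), top 17 mm above this point, plate 32 mm below it; when shut this point is 54 mm in front of the trough.
- cup_rim (a point): Centre of the rim of the fixed peeler's cup, 45 mm above the worktop. Cup 53 mm outside, 46 mm inside at the rim: a fruit sits on the rim, its centre 15 to 21 mm above this point. Around the cup a disc of 68 mm at 20 mm height, a white base of 150 x 92 mm; a rod 103 mm high 69 mm behind left of it. +x points from the cup to the column that carries the clamp arm, 75 mm behind the cup.
- clamp (a joint): Clamp arm of the peeler: 0 = level over the cup (its stop); grows as the handle end swings up and back, to 1.95 rad (past upright). Stiff hinge: stays where it is left, about 2 N at the handle. With a fruit in the cup the pad (30 mm disc under the arm, 75 mm from the hinge) rests on it at about 0.03 to 0.07 rad. At 1.55 rad or more there is room for a gripper over the cup.
- clamp_hinge (a point): Middle of the arm's hinge axis, 108 mm above the worktop, 75 mm behind the cup's centre; the axis runs along this point's y, and its +x points away from the cup.
- clamp_grip (a point): Point on the right half of the arm's round black cross handle (14 mm thick, 88 mm long, along the hinge axis), 32 mm from the arm's middle and 115 mm from the hinge axis; pinch it across its thickness, it may turn between the fingers. With the arm at t rad the handle is 115*cos(t) mm in front of the hinge (hinge -x) and 115*sin(t) mm above it.
- pan: Loose open steel pan, 168 x 140 mm outside (x by y) with a flange of 8 mm, 45 mm high, floor and walls 3 mm. Origin under its centre, z up.
- jigger: Steel double jigger, 45 mm across, 80 mm high, standing; origin under it. A bystander.
- spice_jar: Spice jar, 40 mm across, 105 mm high, standing; origin under it. A bystander.
- fruit0_center (a point): Centre of a whole lemon or lime, nearly round, 57 to 59 mm across, about 0.1 kg. Starts in the hopper; absent in some starts.
- fruit1_center (a point): Centre of a whole lemon or lime, nearly round, 57 to 59 mm across, about 0.1 kg. Starts in the hopper; absent in some starts.
- fruit2_center (a point): Centre of a whole lemon or lime, nearly round, 57 to 59 mm across, about 0.1 kg. Starts in the hopper; absent in some starts.
- fruit3_center (a point): Centre of a whole lemon or lime, nearly round, 57 to 59 mm across, about 0.1 kg. Starts in the hopper; absent in some starts.
There are look-alikes about, which are no part of the job. Leave any blue or red look-alike of the part that bears fruit3_center alone.

How it is judged:
By the outcome, as a careful person would: the job done as asked, in the order asked, and still so for the second after the job is handed in, with the robot touching nothing.
Of fruit0, fruit1, fruit2, fruit3 only 2 to 4 are there at a start; the rules pass over those that are not, and their reading is None.
At some moment in a run one of pan may be knocked a few centimetres aside while the robot is not near it.
It also fails if it takes over 210 s, if anything falls off the work surface, if the arm or the gripper's body presses on something with over 40 N, if the wrist force passes 120 N, or if a joint passes its speed limit or range.

## Robot

A 6-joint arm with a two-finger parallel gripper is mounted at the origin on the work surface; the furniture and walls round the work are solid. World frame = base frame: x ahead of the robot, y to its left, z up, the work surface at z = 0. Lengths are in mm, angles in degrees, forces in N, time in s.
With the tool pointing down it reaches from about 325 to 925 mm from the base axis. Payload 3.1 kg.
Tool frame: the origin (TCP) lies at the very end of the fingers, on their centre line; the grasp point (between the pads) lies grasp_offset behind it (grasp_offset is the distance from the TCP to the grasp point, in mm); z points along the fingers, x is the direction in which the jaws open and shut, and the axes are right-handed (so a half turn about z gives the same grasp; the last joint's range is limited). The gripper opens to 85 mm and grips with 20 to 120 N. Pads are 22 mm wide; open, the fingers measure 114 mm over their backs; the gripper's body (76 mm by 85 mm) begins 54 mm behind the grasp point. The pads swing forward as they close: fully open they stand 13 mm farther back than shut.
Start: joints at [-81.658, 12.427, 92.441, -0, 75.132, -6.429], TCP at [159.367, -604.352, 231.3] pointing down, gripper open.
Joint ranges: [-157.48, 157.48], [-44.54, 120.13], [17.64, 146.25], [-64.5, 244.5], [7.68, 150.69], [-147.95, 147.95]. Speed limits (degrees/s): [159.86, 159.86, 180, 180, 180, 180].

## Interface

Orientations are given as [roll, pitch, yaw] about the fixed x, y, z axes, in that order (R = Rz(yaw) Ry(pitch) Rx(roll)).
In Python, from station import * gives the robot as it stands. Calls block until the motion is done:
- goto(position, orientation): joint-space move of the TCP to a pose.
- move_l(position, attitude=None, speed=150): straight line of the TCP; attitude=None keeps the orientation; speed is the mean speed in mm/s.
- move_j(angles): joint-space move.
- grip(opening, squeeze=None): finger opening in mm; squeeze is the grip in N (None keeps the last); returns when the fingers have stopped.
- wait(seconds).
- solve_ik(position, orientation): joint angles nearest the present ones, or None.
- get_obs(): the state.
- get_image(name): name is "side" or "top" or "wrist"; returns the picture (400x640x3 uint8, red, green, blue); there is no depth.
- get_calibration(name): a dict with "fx", "fy", "cx", "cy" (pixels), "D" ([k1, k2, p1, p2, k3] as OpenCV has them; the pictures are not rectified), "R" (3x3) and "t" (3): a world point X has camera coordinates R X + t; the wrist camera has in their place "mount" (4x4, takes a point from camera to tool coordinates, whose origin is the TCP and whose axes are the tool frame's). Camera axes: x right, y down, z forward; pixel columns grow to the right and rows downward; lengths in mm; the calibration is good to about 2 mm. A picture is of the moment at which its call begins: read the wrist's pose just before it. get_calibration takes no time and is no camera call.
A pose or a line that the arm cannot do raises Unreachable and nothing moves.
- sign_off(): hands the job in, once; it reports no verdict.
Trained networks look in the newest picture that a camera, given by its name, has taken for a name from the list of things; names that differ only in an ending like _2 or _b are one class to them, and where a whole thing is asked for, a point or a joint stands for the part that bears it (a point fixed in the world has none). Each returns a list of dicts, best first, with "score" (0 to 1); they miss things now and then, are a little off and sometimes report something else, mostly with a low value. They report only what shows in the picture. A call takes as long as a camera call. They do not tell look-alikes from the thing itself.
- spot_in(name, camera): "extent" ([centre column, centre row, width, height] in pixels, round what is visible of it).
- regions_of(name, camera): "region" (400x640 bool, what is visible of it) and "extent" ([centre column, centre row, width, height] in pixels, round what is visible of it).
The state is a dict: "t": time; "joint_pos": joint angles; "qvel": joint speeds; "effort": joint torques, N m; "tcp_pos": TCP position; "ee_rot": TCP orientation; "wrist_force": force on the tool from outside, world axes, zero at the start; "moment": the same for the moment, N m; "grip_width": finger opening in mm.
Only numpy, scipy, OpenCV 4.12 (cv2) and the standard library are available. Lean on these libraries where they do the work, as an engineer would, in place of code of your own. Each camera call takes 0.05 s, during which the arm holds its last target. There are 200 camera calls.

## Working session

There is one attempt and no reset: what is moved stays moved. The work goes in short steps, each a Python script; the robot and the scene stay as the last script left them, time stands still between calls to the robot, and variables do not carry over. Pictures are saved under pics/ and viewed, about 12 in all and at most 16, crops included, and the job is handed in when it is done.

```bash
mkdir -p pics; ls
python3 - <<'E'
from station import *
import cv2,numpy as np
o=get_obs();print(o['t'],o['tcp_pos'],o['ee_rot'],o['grip_width'])
try: print(grasp_offset)
except Exception as e: print(e)
for c in['side','top','wrist']:
    im=get_image(c);cv2.imwrite(f'pics/{c}0.png',im[...,::-1])
    k=get_calibration(c);print(c,{a:np.round(b,3).tolist() for a,b in k.items()})
    for n in ['hopper','gate','gate_grip','cup_rim','clamp','clamp_grip','pan','jigger','spice_jar','fruit0_center']:
        print(n,[(np.round(d['extent']).tolist(),round(d['score'],2)) for d in spot_in(n,c)][:5])
E
```

```text
pics
0.0 [ 159.27206058 -603.51642983  229.95864941] [-1.79982826e+02  1.36398750e-01 -7.52291517e+01] 85.6215038365834
18.700000000000003
side {'fx': 381.549, 'fy': 381.549, 'cx': 317.405, 'cy': 203.512, 'D': [-0.004, 0.0, 0.0, 0.0, 0.0], 'R': [[0.931, 0.364, 0.01], [0.268, -0.666, -0.696], [-0.246, 0.651, -0.718]], 't': [-436.357, 35.951, 1173.36]}
hopper [([373.0, 183.0, 70.0, 149.0], 0.68)]
gate [([359.0, 164.0, 46.0, 45.0], 0.62), ([322.0, 240.0, 54.0, 28.0], 0.61)]
gate_grip [([345.0, 154.0, 21.0, 22.0], 0.53)]
cup_rim [([327.0, 259.0, 64.0, 66.0], 0.84), ([345.0, 151.0, 16.0, 21.0], 0.19)]
clamp [([325.0, 238.0, 56.0, 31.0], 0.57)]
clamp_grip [([321.0, 240.0, 56.0, 30.0], 0.69), ([308.0, 171.0, 10.0, 27.0], 0.31)]
pan [([295.0, 315.0, 97.0, 85.0], 0.96)]
jigger [([303.0, 210.0, 15.0, 26.0], 0.72)]
spice_jar [([307.0, 172.0, 10.0, 29.0], 0.75), ([293.0, 316.0, 99.0, 83.0], 0.41)]
fruit0_center [([373.0, 170.0, 12.0, 5.0], 0.47)]
top {'fx': 413.252, 'fy': 413.252, 'cx': 323.348, 'cy': 201.637, 'D': [-0.089, 0.0, 0.0, 0.0, 0.0], 'R': [[0.015, -1.0, 0.005], [-0.984, -0.016, -0.178
[... 301 characters left out ...]
, 66.0], 0.88), ([246.0, 172.0, 103.0, 62.0], 0.23)]
clamp [([386.0, 179.0, 36.0, 49.0], 0.87)]
clamp_grip [([384.0, 176.0, 33.0, 52.0], 0.74), ([257.0, 174.0, 80.0, 62.0], 0.17)]
pan [([436.0, 191.0, 62.0, 71.0], 0.75)]
jigger [([320.0, 229.0, 22.0, 21.0], 0.7)]
spice_jar [([256.0, 252.0, 22.0, 15.0], 0.67)]
fruit0_center [([282.0, 149.0, 23.0, 21.0], 0.95)]
wrist {'fx': 277.987, 'fy': 277.987, 'cx': 315.337, 'cy': 194.981, 'D': [-0.038, 0.0, 0.0, 0.0, 0.0], 'mount': [[1.0, 0.001, 0.0, -0.616], [-0.001, 0.949, 0.314, -81.245], [0.0, -0.314, 0.949, -143.623], [0.0, 0.0, 0.0, 1.0]]}
hopper []
gate []
gate_grip []
cup_rim []
clamp []
clamp_grip []
pan []
jigger []
spice_jar []
fruit0_center []
```

Run:
```python
import cv2,numpy as np
s=cv2.imread('pics/side0.png');t=cv2.imread('pics/top0.png')
cv2.imwrite('pics/t1.png',cv2.resize(t[90:290,150:490],None,fx=2.35,fy=2.35,interpolation=cv2.INTER_CUBIC))
cv2.imwrite('pics/s1.png',cv2.resize(s[100:370,230:470],None,fx=2.2,fy=2.2,interpolation=cv2.INTER_CUBIC))
```

```text
(no output)
```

View pics/t1.png

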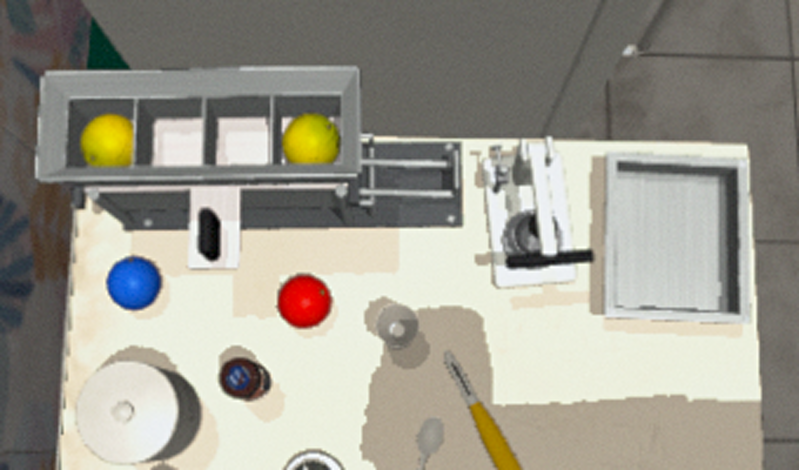

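View pics/s1.png

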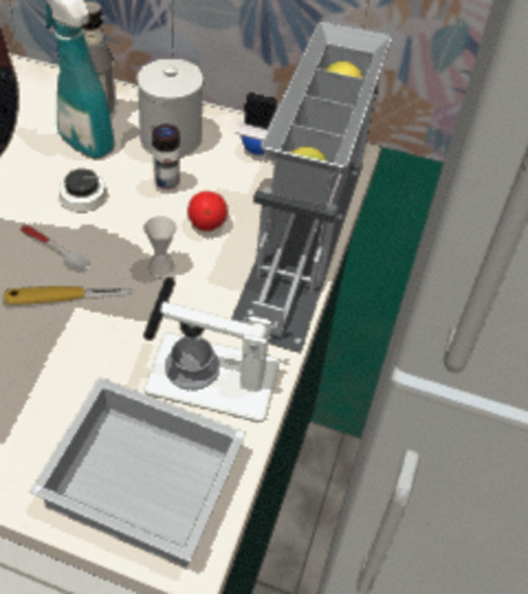

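The top view shows lemons in cell 0 at crop (311,139) and cell 3 at (107,141). The blue ball at (133,283) and red ball at (304,300) are decoys. The fin is at (208,233), the handle runs from (507,259) to (592,257), and the pan centre is near (677,238). The side view agrees.

```bash
cat > h.py <<'E'
from station import *
import cv2,numpy as np
def ray(c,p):
    k=get_calibration(c);K=np.array([[k['fx'],0,k['cx']],[0,k['fy'],k['cy']],[0,0,1]])
    n=cv2.undistortPoints(np.array([[p]],float),K,np.array(k['D'],float))[0,0]
    d=np.array([*n,1.])
    if 'R' in k: R=np.array(k['R']);return -R.T@np.array(k['t']),R.T@d
    o=get_obs();M=np.array(k['mount']);Rt=rot(o['ee_rot'])
    return np.array(o['tcp_pos'])+Rt@M[:3,3],Rt@M[:3,:3]@d
def rot(e):
    from scipy.spatial.transform import Rotation as R
    return R.from_euler('xyz',e,degrees=True).as_matrix()
def atz(c,p,z):
    o,d=ray(c,p);return np.round(o+d*(z-o[2])/d[2],1)
def tri(p1,p2,c1='top',c2='side'):
    a,u=ray(c1,p1);b,v=ray(c2,p2)
    s=np.linalg.lstsq(np.stack([u,-v],1),b-a,rcond=None)[0]
    P,Q=a+u*s[0],b+v*s[1];return np.round((P+Q)/2,1),round(float(np.linalg.norm(P-Q)),1)
def show(im,name,box,f):
    x0,y0,x1,y1=box;cv2.imwrite('pics/'+name,cv2.resize(np.ascontiguousarray(im[y0:y1,x0:x1,::-1]),None,fx=f,fy=f,interpolation=cv2.INTER_CUBIC))
E
python3 - <<'E'
from h import *
T=lambda x,y:(150+x/2.35,90+y/2.35)
S=lambda x,y:(230+x/2.2,100+y/2.2)
print('flare',[atz('top',T(*p),230).tolist() for p in[(46,70),(358,67),(362,178),(36,182)]])
print('trough in',[atz('top',T(*p),206).tolist() for p in[(70,98),(341,95),(341,165),(66,170)]])
print('lemons',[atz('top',T(*p),171).tolist() for p in[(311,139),(107,141)]])
print('lem fruits tri',tri(T(311,136),S(311,158)))
print('fin top',[atz('top',T(*p),189).tolist() for p in[(208,208),(209,258)]],tri(T(208,210),S(262,97)))
print('tongue',[atz('top',T(*p),140).tolist() for p in[(190,266),(237,268)]])
print('handle ends',tri(T(592,257),S(151,331)),tri(T(507,259),S(168,287)),[atz('top',T(*p),108).tolist() for p in[(507,259),(592,257)]])
print('column',tri(T(545,140),S(262,330)))
print('cup',atz('side',S(193,357),45),atz('top',T(522,235),45))
print('base',[atz('top',T(*p),5).tolist() for p in[(487,152),(562,143),(575,278),(497,287)]])
print('pan',[atz('top',T(*p),45).tolist() for p in[(605,153),(748,154),(750,321),(604,319)]])
print('jig',atz('top',T(397,322),80),'jar',atz('top',T(240,378),105))
print('stop',[atz('top',T(*p),66).tolist() for p in[(460,143),(463,227),(457,150),(457,200)]])
print('rods ends',[atz('top',T(*p),35).tolist() for p in[(455,163),(455,195)]])
E
```

```text
flare [[584.6, 447.9, 230.0], [590.1, 160.3, 230.0], [485.6, 154.1, 230.0], [478.1, 447.4, 230.0]]
trough in [[566.2, 431.7, 206.0], [571.7, 176.7, 206.0], [504.1, 174.8, 206.0], [496.1, 429.5, 206.0]]
lemons [[539.5, 206.8, 171.0], [535.2, 404.4, 171.0]]
lem fruits tri (array([540.8, 206.7, 185.3]), 5.9)
fin top [[465.8, 298.6, 189.0], [418.6, 295.2, 189.0]] (array([456.6, 293.7, 197.5]), 11.7)
tongue [[419.3, 323.4, 140.0], [418.1, 277.4, 140.0]]
handle ends (array([441. , -69. , 122.1]), 7.3) (array([434.8,  11.1, 108.2]), 5.1) [[437.1, 12.3, 108.0], [440.5, -73.6, 108.0]]
column (array([557.8, -24.1, 126.5]), 3.0)
cup [481.1 -31.1  45. ] [475.3 -10.7  45. ]
base [[579.4, 23.5, 5.0], [591.7, -62.2, 5.0], [435.9, -74.4, 5.0], [424.5, 12.5, 5.0]]
pan [[568.7, -102.8, 45.0], [571.2, -262.8, 45.0], [385.4, -255.7, 45.0], [385.6, -97.6, 45.0]]
jig [375.1 121.9  80. ] jar [314.  275.7 105. ]
stop [[570.5, 57.7, 66.0], [478.4, 54.1, 66.0], [562.6, 60.9, 66.0], [507.6, 60.6, 66.0]]
rods ends [[557.1, 61.4, 35.0], [520.9, 61.2, 35.0]]
```

Run:
```python
from h import *
p=get_obs()['tcp_pos'];move_l([p[0],p[1],340],speed=250)
def look(n,pos,yaw,names):
    goto(pos,[180,0,yaw]);im=get_image('wrist');cv2.imwrite(f'pics/{n}.png',im[...,::-1])
    print(n,np.round(get_obs()['tcp_pos'],1),np.round(get_obs()['ee_rot'],2),get_obs()['t'])
    for m in names: print(m,[(np.round(d['extent']).tolist(),round(d['score'],2)) for d in spot_in(m,'wrist')][:3])
look('wp',[440,-30,300],90,['cup_rim','clamp_grip','clamp'])
look('wg',[400,270,330],91,['gate_grip','gate','hopper'])
a=cv2.imread('pics/wp.png');b=cv2.imread('pics/wg.png')
```

```text
wp [440.2 -30.6 300. ] [1.800e+02 1.000e-02 8.993e+01] 4.5667
cup_rim [([318.0, 205.0, 75.0, 118.0], 0.76), ([536.0, 279.0, 30.0, 30.0], 0.36)]
clamp_grip [([320.0, 212.0, 71.0, 92.0], 0.87)]
clamp [([315.0, 210.0, 74.0, 96.0], 0.95)]
wg [400.4 269.  329.7] [-1.7999e+02  4.0000e-02  9.0910e+01] 5.9333
gate_grip [([346.0, 240.0, 184.0, 109.0], 0.62)]
gate [([339.0, 238.0, 178.0, 108.0], 0.69)]
hopper [([337.0, 269.0, 302.0, 165.0], 0.59)]
```

View pics/wp.png

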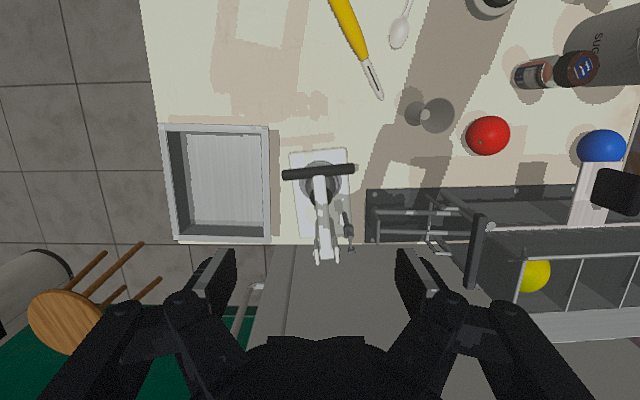

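View pics/wg.png

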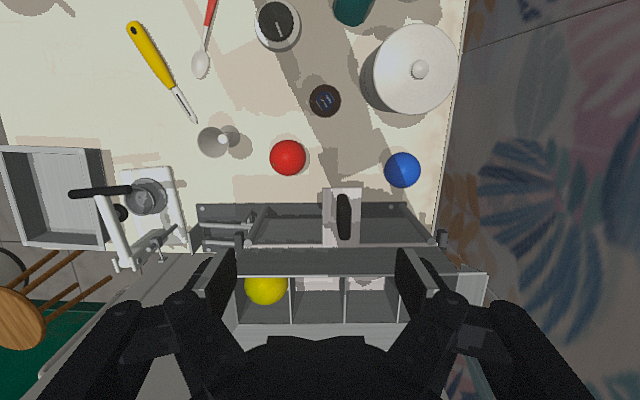

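Wrist view 1: handle from (282,174) to (355,168), cup near (322,180), jigger (428,114). Wrist view 2: fin from (344,193) to (344,240), tongue front corners (322,188) and (363,188), lemon (265,289).

```bash
cat >> h.py <<'E'
POSE={'wp':([440.2,-30.6,300],[180,.01,89.93]),'wg':([400.4,269,329.7],[-179.99,.04,90.91])}
_ray=ray
def ray(c,p):
    if c in POSE:
        k=get_calibration('wrist');K=np.array([[k['fx'],0,k['cx']],[0,k['fy'],k['cy']],[0,0,1]])
        n=cv2.undistortPoints(np.array([[p]],float),K,np.array(k['D'],float))[0,0]
        M=np.array(k['mount']);Rt=rot(POSE[c][1]);return np.array(POSE[c][0])+Rt@M[:3,3],Rt@M[:3,:3]@np.array([*n,1.])
    return _ray(c,p)
E
python3 - <<'E'
from h import *
T=lambda x,y:(150+x/2.35,90+y/2.35)
S=lambda x,y:(230+x/2.2,100+y/2.2)
print('handle L/R',atz('wp',(355,168),108),atz('wp',(282,174),108),'tri',tri((355,168),T(507,259),'wp','top'),tri((282,174),T(592,257),'wp','top'),tri((282,174),S(151,331),'wp','side'),tri((355,168),S(168,287),'wp','side'))
print('base wp',[atz('wp',p,8).tolist() for p in[(288,153),(344,148)]])
print('cup',atz('wp',(322,180),45),tri((147,197),S(193,357),'wg','side'),atz('wg',(147,197),45))
print('fin',tri((344,195),T(208,257),'wg','top'),tri((344,240),T(208,208),'wg','top'),atz('wg',(344,193),189),atz('wg',(344,240),189))
print('tongue',[atz('wg',p,140).tolist() for p in [(322,188),(363,188)]],[tri((322,188),T(237,268),'wg','top'),tri((363,188),T(190,266),'wg','top')])
print('flare',tri((234,275),T(358,67),'wg','top'))
print('jig',atz('wp',(415,113),80),tri((208,140),T(397,327),'wg','top'))
print('pan wp',[atz('wp',p,45).tolist() for p in[(160,125),(268,126),(268,241),(173,241)]])
im=cv2.imread('pics/wg.png');cv2.imwrite('pics/c1.png',cv2.resize(im[150:350,60:480],None,fx=1.9,fy=1.9,interpolation=cv2.INTER_CUBIC))
E
```

```text
handle L/R [436.   19.2 108. ] [443.6 -71.2 108. ] tri (array([431.2,  15.3, 133.8]), 2.1) (array([433.2, -65.9, 148.3]), 0.8) (array([442.2, -68.2, 121.5]), 4.7) (array([433.7,  17. , 103.3]), 8.5)
base wp [[434.6, -72.8, 8.0], [426.7, 15.1, 8.0]]
cup [468.5 -19.9  45. ] (array([476.6, -18.9,  26.7]), 0.0) [470.2  -7.2  45. ]
fin (array([427.7, 305.5, 145.7]), 0.9) (array([466.8, 301.2, 188.7]), 5.2) [411.4 300.8 189. ] [467.7 303.6 189. ]
tongue [[421.1, 278.4, 140.0], [420.2, 329.9, 140.0]] [(array([418.1, 277.3, 146. ]), 2.8), (array([422.2, 328.8, 129.3]), 6.2)]
flare (array([624.5, 150.8,  76.3]), 60.2)
jig [371.1  96.3  80. ] (array([369.4, 121.8,  89.9]), 1.2)
pan wp [[387.7, -249.3, 45.0], [390.2, -96.0, 45.0], [569.6, -105.6, 45.0], [570.4, -260.1, 45.0]]
```

View pics/c1.png

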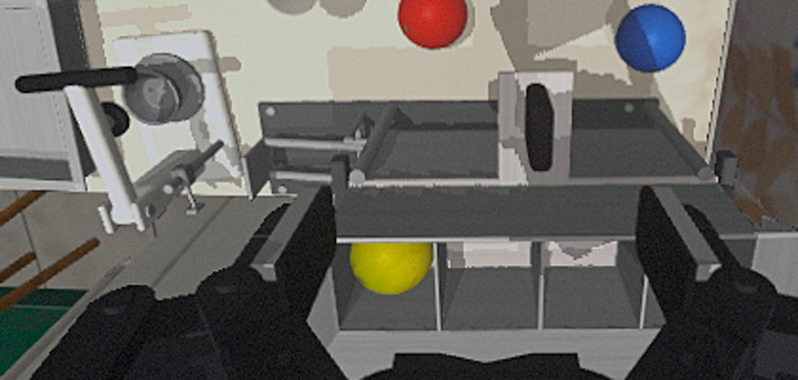

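```bash
cat >> h.py <<'E'
HY=1.3
def st(s=''):
    o=get_obs();print(s,'t',round(o['t'],1),'tcp',np.round(o['tcp_pos'],1),'F',np.round(o['wrist_force'],1),'w',round(o['grip_width'],1))
    return o
E
python3 - <<'E'
from h import *
goto([438,301,250],[180,0,90+HY]);st()
move_l([438,301,175],speed=120);st('down')
im=get_image('wrist');show(im,'c2.png',(160,130,480,400),2.4)
E
```

```text
t 6.5 tcp [437.6 300.3 249.4] F [ 0.  -0.1  0.2] w 85.2
down t 7.3 tcp [438.8 301.4 176.3] F [ 0.4 -1.1  0.7] w 85.3
```

View pics/c2.png

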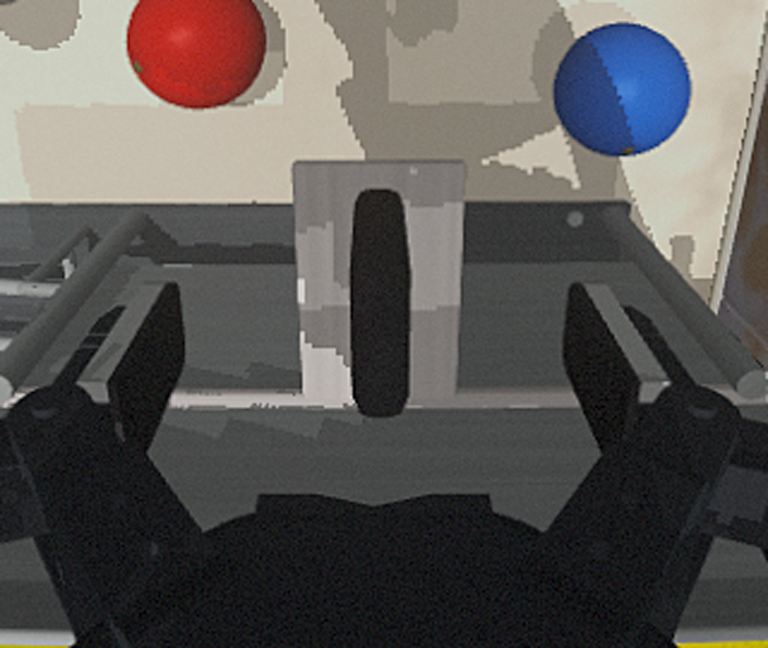

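The fin at crop (380,300) is centred between the pads at (185) and (565), so I'll grip and pull.

Run:
```python
from h import *
u=np.array([np.cos(np.radians(HY)),np.sin(np.radians(HY)),0])
p0=np.array([438,301.5,156.])
move_l(p0,speed=80);st('at')
grip(8,60);st('grip')
for d in(15,40,60,70,73,75):
    move_l(p0-u*d,speed=90);o=st(d)
    if d>=70 and np.linalg.norm(o['wrist_force'][:2])>15:break
wait(1.5);st()
show(get_image('top'),'c3.png',(150,90,490,290),2.35)
```

```text
at t 7.8 tcp [437.2 301.1 154.8] F [-0.4  0.  -0.9] w 85.1
grip t 8.4 tcp [438.1 302.8 156.4] F [0.2 4.8 0.3] w 13.4
15 t 8.7 tcp [422.4 302.3 156.4] F [-2.5  5.2  0.7] w 13.0
40 t 9.2 tcp [397.4 301.7 156.4] F [-3.1  5.4  0.8] w 13.1
60 t 9.5 tcp [376.6 301.1 156.4] F [-5.8  4.4  3.8] w 13.5
70 t 9.8 tcp [367.5 300.9 156.4] F [-1.3  5.3 -0.2] w 13.2
73 t 10.0 tcp [366.1 300.8 156.4] F [ 2.8  5.8 -0.7] w 13.6
75 t 10.3 tcp [366.2 300.8 156.4] F [ 9.   6.2 -7.3] w 12.9
 t 11.8 tcp [366.2 300.9 156.4] F [ 8.7  5.9 -6.7] w 13.1
```

View pics/c3.png

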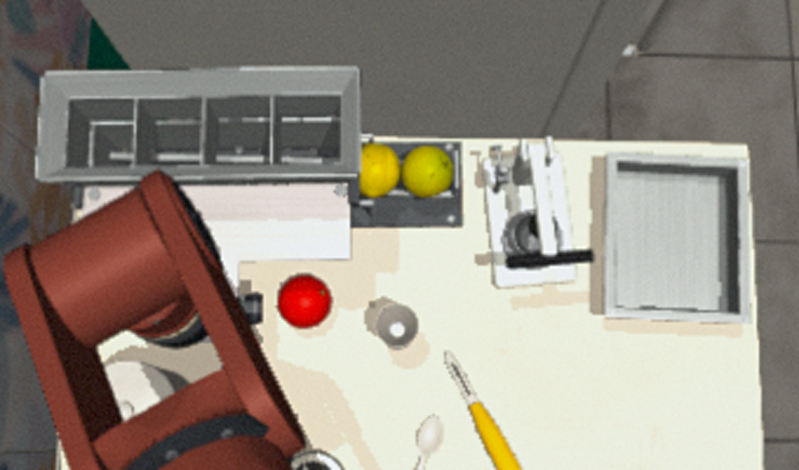

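Both lemons are on the rack, at crop (428,170) and (380,170), and all the cells are empty. Next I'll shut the gate.

Run:
```python
from h import *
u=np.array([np.cos(np.radians(HY)),np.sin(np.radians(HY)),0])
p0=np.array([438,302.3,156.])
for d in(40,10,0,-2,-4):
    move_l(p0-u*d,speed=90);o=st(d)
    if d<=0 and o['wrist_force'][0]<-12:break
wait(.2)
grip(60);st('open')
move_l([425,301,156],speed=80)
move_l([425,301,260],speed=200);st()
T=lambda x,y:(150+x/2.35,90+y/2.35)
print(atz('top',T(428,170),54),atz('top',T(380,170),62))
# to clamp view
goto([380,-60,280],[180,0,95]);st()
im=get_image('wrist');show(im,'c4.png',(160,60,480,320),2.4)
show(get_image('top'),'c5.png',(150,90,490,290),2.35)
for n in['fruit0_center','pan']: print(n,[(np.round(d['extent'],1).tolist(),round(d['score'],2)) for d in spot_in(n,'top')][:4])
```

```text
40 t 12.4 tcp [399.2 301.7 156.4] F [2.  4.2 0.3] w 12.7
10 t 12.9 tcp [429.1 302.6 156.4] F [1.6 4.7 1.3] w 13.3
0 t 13.1 tcp [438.1 302.8 156.4] F [-0.9  3.8  3.7] w 13.3
-2 t 13.4 tcp [438.1 302.8 156.4] F [-6.8  4.1  7.3] w 13.3
-4 t 13.6 tcp [438.  302.7 156.3] F [-11.3   3.   10. ] w 13.1
open t 14.3 tcp [442.  302.  155.7] F [-0.9 -0.5  0.2] w 60.3
 t 15.4 tcp [424.6 300.7 259.1] F [ 1.  -0.9 -0.5] w 59.8
[543.3  91.4  54. ] [540.2 142.9  62. ]
 t 16.7 tcp [380.1 -59.5 279.5] F [-0.1 -0.4  0.2] w 60.0
fruit0_center [([333.2, 163.7, 21.4, 19.2], 0.96)]
pan [([435.9, 191.2, 62.8, 69.9], 0.83)]
```

View pics/c4.png

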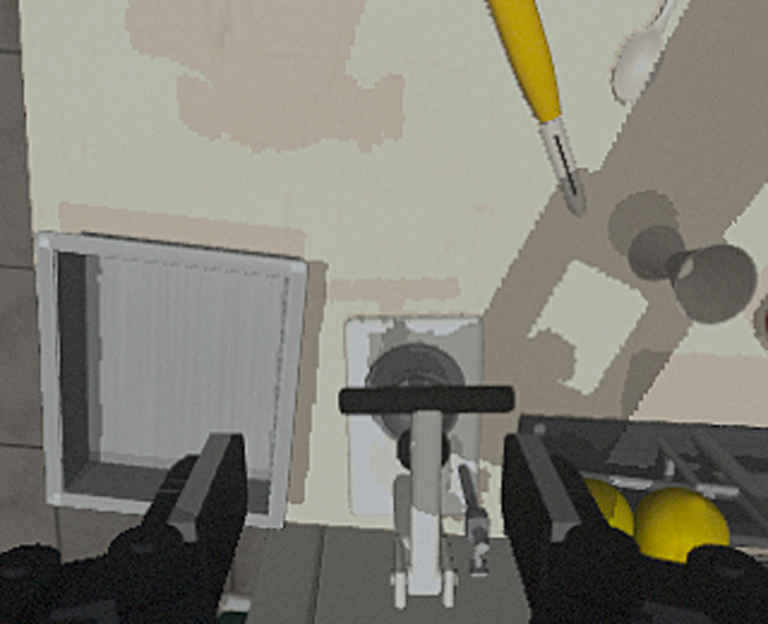

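View pics/c5.png

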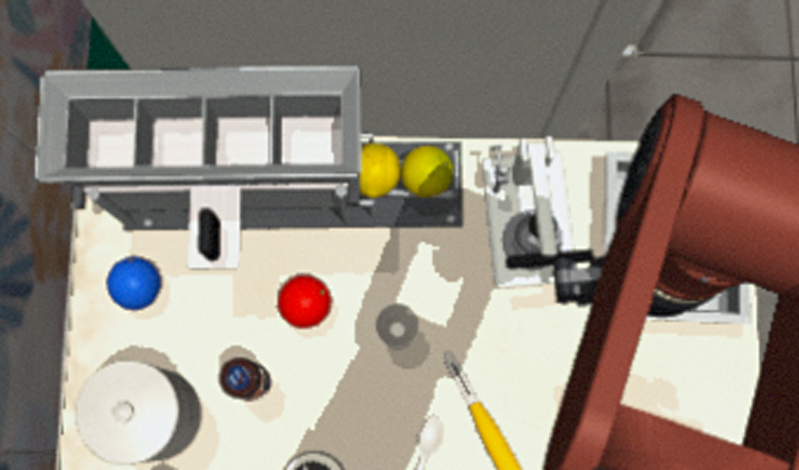

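Gate shut: the fin is back at crop (208,233) and both lemons are queued. Next come the peeler coordinates. The handle in crop c4 runs from (340,401) to (513,397), with the disc centre at (416,388) and the hinge end near (424,590).

```bash
cat >> h.py <<'E'
POSE['wc']=([380.1,-59.5,279.5],[180,0,95])
E
python3 - <<'E'
from h import *
W=lambda x,y:(160+x/2.4,60+y/2.4)
T=lambda x,y:(150+x/2.35,90+y/2.35)
S=lambda x,y:(230+x/2.2,100+y/2.2)
print('handle',[atz('wc',W(*p),108).tolist() for p in[(340,401),(513,397)]],tri(W(340,401),T(592,257),'wc','top'),tri(W(513,397),T(507,259),'wc','top'))
print('disc',atz('wc',W(416,388),20),'hinge',atz('wc',W(424,588),104))
print('base',[atz('wc',W(*p),8).tolist() for p in[(345,320),(482,317),(350,515)]])
print('pan',[atz('wc',W(*p),45).tolist() for p in[(38,233),(306,260),(284,527),(48,505)]])
E
```

```text
handle [[447.4, -69.8, 108.0], [437.3, 19.3, 108.0]] (array([436.2, -69.2, 131.5]), 0.6) (array([433. ,  14.8, 121.5]), 3.6)
disc [474.8 -21.7  20. ] hinge [564.7 -12.3 104. ]
base [[436.0, -72.0, 8.0], [426.0, 17.1, 8.0], [584.3, -57.2, 8.0]]
pan [[386.8, -252.0, 45.0], [389.4, -96.7, 45.0], [572.3, -101.1, 45.0], [570.3, -258.7, 45.0]]
```

Run:
```python
from h import *
goto([442,-58.5,200],[180,0,5.5]);move_l([442,-58.5,92],speed=120);st('down')
show(get_image('wrist'),'c6.png',(160,100,480,400),2)
```

```text
down t 19.4 tcp [442.8 -58.7  92.8] F [ 0.5 -0.6  0.2] w 60.0
```

View pics/c6.png

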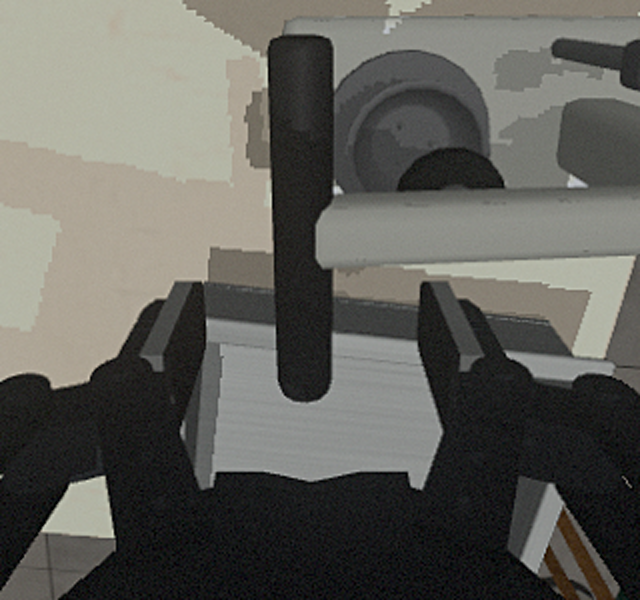

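Run:
```python
from h import *
POSE['w6']=([442.8,-58.7,92.8],[180,0,5.5])
print('cup',atz('wrist',(160+412/2,100+140/2),45),'disc',atz('wrist',(160+412/2,100+118/2),20))
X=np.array([np.cos(np.radians(5.5)),np.sin(np.radians(5.5)),0]);Z=np.array([0,0,1.])
grip(8,40);o=st('grip');p0=np.array(o['tcp_pos'])
np.save('p0.npy',p0)
for t in np.arange(.1,1.66,.1):
    move_l(p0+X*115*(1-np.cos(t))+Z*115*np.sin(t),speed=90)
    if round(t*10)%2==1:o=st(round(t,1))
    if np.linalg.norm(get_obs()['wrist_force'])>25: st('STOP');break
```

```text
cup [475.6 -18.8  45. ] disc [479.5 -15.4  20. ]
grip t 20.0 tcp [440.9 -58.7  91.8] F [-4.1 -0.9  2.3] w 12.3
0.1 t 20.2 tcp [442.1 -58.6 103.5] F [ 1.4 -0.3 -1.5] w 12.8
0.3 t 20.8 tcp [448.1 -57.8 126.2] F [ 6.2  2.1 -3.2] w 12.7
0.5 t 21.3 tcp [457.5 -56.8 146.8] F [ 9.9  1.6 -6.9] w 12.4
0.7 t 21.9 tcp [469.6 -55.5 164.6] F [ 9.8  1.2 -9.9] w 12.8
0.9 t 22.4 tcp [483.8 -54.  179.2] F [  5.7   0.1 -10.2] w 12.4
1.1 t 23.0 tcp [503.5 -52.  193.3] F [  4.9   2.1 -13.3] w 12.2
1.3 t 23.5 tcp [525.  -49.9 202.9] F [  1.6   4.8 -10.2] w 12.3
1.5 t 24.1 tcp [547.7 -47.6 207.9] F [-1.4  4.6 -4.3] w 12.1
```

Run:
```python
from h import *
X=np.array([np.cos(np.radians(5.5)),np.sin(np.radians(5.5)),0]);Z=np.array([0,0,1.])
p0=np.load('p0.npy')
for t in(1.68,1.76):
    move_l(p0+X*115*(1-np.cos(t))+Z*115*np.sin(t),speed=60);o=st(t)
grip(45);p=get_obs()['tcp_pos'];st('open')
move_l([p[0],p[1],p[2]+90],speed=150)
goto([400,-25,260],[180,0,95.5])
o=st();im=get_image('wrist');show(im,'c7.png',(160,60,480,320),2.4)
print([(np.round(d['extent'],1).tolist(),round(d['score'],2)) for n in('cup_rim','fruit0_center','pan') for d in spot_in(n,'wrist')])
g=get_image('top');print([(n,np.round(d['extent'],1).tolist(),round(d['score'],2)) for n in('fruit0_center','pan') for d in spot_in(n,'top')])
print(o['tcp_pos'],o['ee_rot'])
```

```text
1.68 t 24.7 tcp [568.5 -45.5 208.6] F [-1.9  5.8 -1.7] w 12.3
1.76 t 25.0 tcp [577.7 -44.5 207.6] F [-2.3  6.4 -0.8] w 12.5
open t 25.4 tcp [577.7 -46.3 205.9] F [ 0.2 -0.6 -0.1] w 45.2
 t 27.6 tcp [400.1 -25.  259.7] F [0.4 0.9 1. ] w 45.0
[([311.1, 261.3, 59.1, 159.6], 0.74), ([398.4, 267.9, 19.6, 27.9], 0.61), ([202.0, 205.9, 122.0, 132.1], 0.78)]
[('fruit0_center', [333.2, 164.1, 21.0, 22.9], 0.66), ('fruit0_center', [375.0, 167.6, 39.7, 87.3], 0.21)]
[400.07232364 -25.0223401  259.74110487] [-1.79978648e+02 -7.28490464e-03  9.54675392e+01]
```

View pics/c7.png

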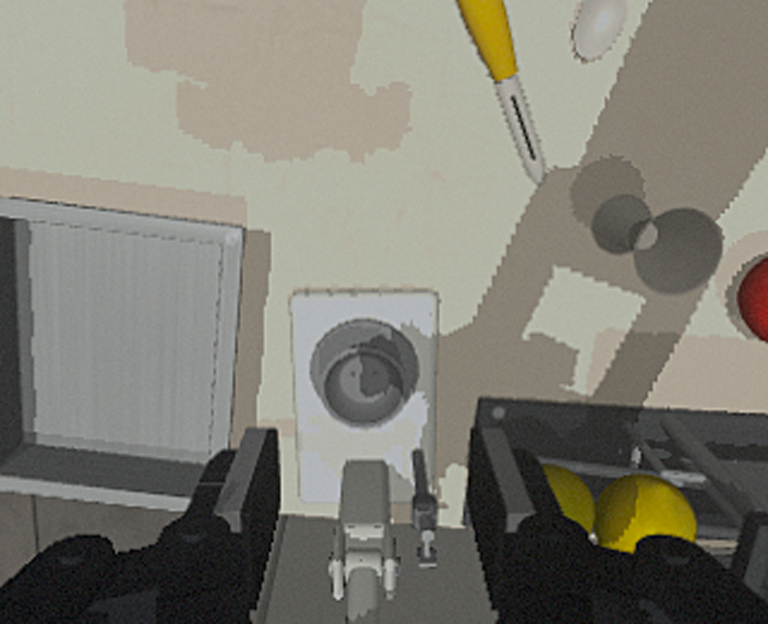

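The arm is upright. In c7 the cup rim is near crop (366,386) and the disc near (364,370). The lemons are at (645,515) and behind the finger, and the pan hasn't moved.

Run:
```python
from h import *
W=lambda x,y:(160+x/2.4,60+y/2.4)
print('cup',atz('wrist',W(366,386),45),'disc',atz('wrist',W(364,372),20))
print('base',[atz('wrist',W(*p),8).tolist() for p in[(291,290),(438,291),(300,500)]])
print('lemon',atz('wrist',W(645,515),60))
im=cv2.imread('pics/c7.png');cv2.imwrite('pics/c8.png',cv2.resize(im[270:450,270:460],None,fx=3,fy=3,interpolation=cv2.INTER_CUBIC))
grip(84);goto([520,92,170],[180,0,1.3]);move_l([541,92,160],speed=100);st()
for z in(110,80,55,36):
    move_l([541,92,z],speed=80);o=st(z)
    if np.linalg.norm(o['wrist_force'])>10:break
```

```text
cup [476.9 -20.7  45. ] disc [478.5 -22.   20. ]
base [[433.7, -71.5, 8.0], [425.6, 18.6, 8.0], [582.4, -56.7, 8.0]]
lemon [539.  155.1  60. ]
 t 30.5 tcp [540.8  91.8 159.9] F [-0.5 -0.2 -1. ] w 84.5
110 t 31.2 tcp [541.2  92.  110. ] F [0.9 0.6 0.5] w 84.0
80 t 31.8 tcp [540.3  92.   79.1] F [-0.8  0.2 -0.5] w 84.3
55 t 32.2 tcp [540.2  92.   54. ] F [ 0.1 -0.   0.3] w 84.4
36 t 32.6 tcp [540.1  92.   35. ] F [1.  0.4 0.5] w 83.8
```

View pics/c8.png

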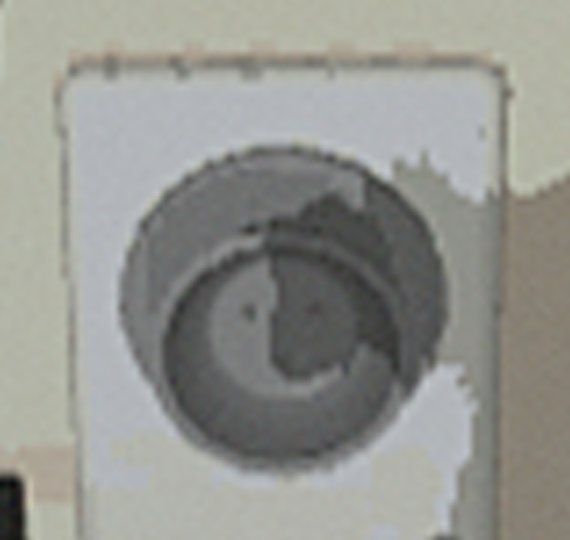

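Run:
```python
from h import *
grip(45,25);st('grip');move_l([541,92,50],speed=50);move_l([541,92,150],speed=150);st('lift')
move_l([490,60,160],speed=200)
goto([478,-21,150],[180,0,95.5]);st()
move_l([478,-21,60],speed=120)
for z in np.arange(54,38,-2):
    move_l([478,-21,z],speed=40);o=st(z)
    if o['wrist_force'][2]>4:break
show(get_image('wrist'),'c9.png',(160,100,480,400),2)
show(get_image('top'),'c10.png',(150,90,490,290),2.35)
```

```text
grip t 33.0 tcp [542.   92.   36.7] F [ 0.8 -0.1  0.9] w 55.9
lift t 34.2 tcp [540.   92.  148.9] F [-0.4  0.2 -0.7] w 55.8
 t 36.3 tcp [478.3 -20.8 149.9] F [-0.5  0.8 -1.2] w 55.5
54 t 37.5 tcp [478.  -21.   54.1] F [ 0.2  0.5 -0.3] w 55.9
52 t 37.7 tcp [477.9 -21.   51.9] F [ 0.7  0.5 -0.8] w 56.1
50 t 38.0 tcp [477.8 -20.9  49.8] F [ 0.4 -0.1 -1.7] w 55.6
48 t 38.2 tcp [477.8 -21.   47.8] F [-0.7  0.2 -1.1] w 55.6
46 t 38.5 tcp [478.7 -21.5  46.4] F [ 0.4 -1.6  0.2] w 55.9
44 t 38.7 tcp [479.4 -22.3  45.1] F [-0.1 -6.2  5.3] w 55.5
```

View pics/c9.png

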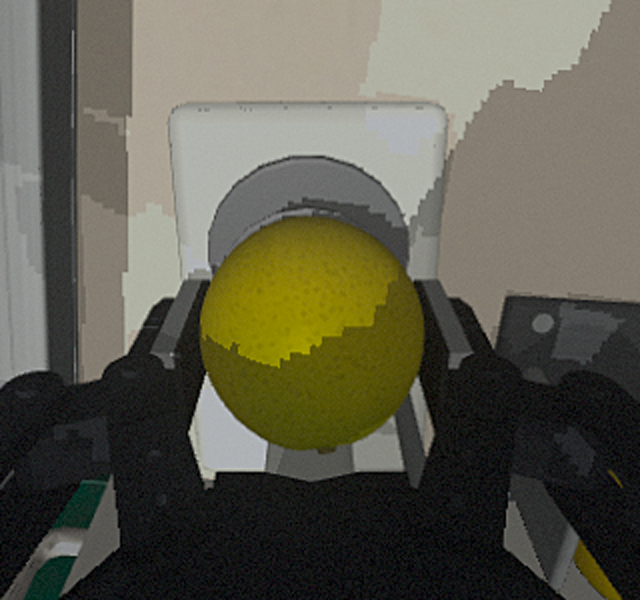

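The lemon sits over the cup (crop 312,330; disc 308). The lateral force says it should go about 1.5 mm towards -y, so I'll correct that and release.

Run:
```python
from h import *
move_l([479,-23,44.5],speed=30);st();grip(80);st('open');
move_l([478,-22,130],speed=80);wait(.3)
goto([400,-25,260],[180,0,95.5]);o=st()
show(get_image('wrist'),'c11.png',(160,60,480,320),2.4)
print([(n,np.round(d['extent'],1).tolist(),round(d['score'],2)) for n in('fruit0_center','pan') for d in spot_in(n,'wrist')])
get_image('top');print([(n,np.round(d['extent'],1).tolist(),round(d['score'],2)) for n in('fruit0_center','pan') for d in spot_in(n,'top')])
```

```text
t 39.1 tcp [479.3 -23.   44.6] F [ 1.  -2.4  2.2] w 55.8
open t 39.4 tcp [478.5 -22.7  44.1] F [ 0.5  0.  -0.3] w 79.8
 t 41.6 tcp [400.  -25.  259.4] F [-0.2  0.7 -1. ] w 80.1
[('fruit0_center', [311.1, 228.2, 39.3, 44.1], 0.94), ('pan', [201.9, 206.2, 122.2, 134.7], 0.88), ('pan', [310.5, 314.6, 26.8, 52.5], 0.44), ('pan', [562.0, 265.4, 155.7, 67.2], 0.22)]
[('fruit0_center', [374.6, 187.2, 11.8, 18.7], 0.58), ('pan', [428.8, 212.9, 43.4, 23.7], 0.76)]
```

View pics/c11.png

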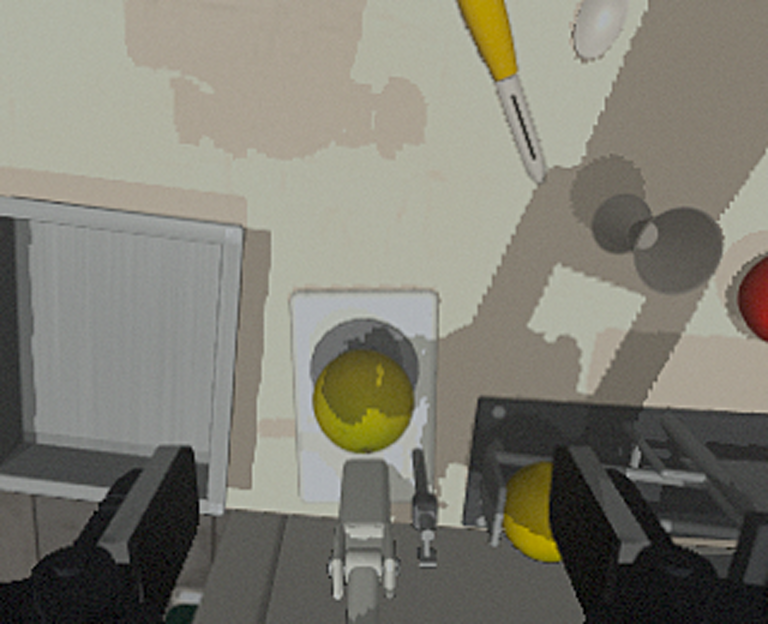

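The lemon is seated in the cup at crop (363,400), and the second one has rolled to the stop at (540,510). Now I'll swing the clamp down.

Run:
```python
from h import *
X=np.array([np.cos(np.radians(5.5)),np.sin(np.radians(5.5)),0]);Z=np.array([0,0,1.])
p0=np.load('p0.npy');P=lambda t:p0+X*115*(1-np.cos(t))+Z*115*np.sin(t)
grip(45);goto(P(1.76)+[-20,0,110],[180,0,5.5]);move_l(P(1.76)+[0,0,90],speed=150);move_l(P(1.76),speed=100);st('at')
grip(8,40);st('grip')
for t in[1.65,1.5,1.35,1.2,1.05,.9,.75,.6,.45,.35,.25,.18,.12,.09,.07,.05,.035,.02,.0,-.015]:
    move_l(P(t),speed=90 if t>.2 else 30)
    o=get_obs();f=o['wrist_force']
    if t in(1.5,1.2,.9,.6)or t<.3:st(t)
    if t<.11 and f[2]>10 or np.linalg.norm(f)>30: print('stop');break
```

```text
at t 45.2 tcp [577.6 -45.7 205.7] F [-0.4 -0.   0.1] w 44.6
grip t 45.5 tcp [577.6 -45.7 205.7] F [-0.1  0.1  2.5] w 12.6
1.5 t 46.2 tcp [548.6 -48.7 208.6] F [0.8 1.2 7.6] w 12.2
1.2 t 46.9 tcp [513.  -52.3 198.6] F [ 0.3 -2.7  3.9] w 12.6
0.9 t 47.5 tcp [483.8 -55.2 180.9] F [ 2.3 -5.1 -0.2] w 12.5
0.6 t 48.2 tcp [461.1 -57.5 155.2] F [ 6.  -5.7 -3.6] w 12.4
0.25 t 49.1 tcp [445.3 -59.2 119.6] F [ 5.4 -5.3 -0.5] w 12.6
0.18 t 49.5 tcp [443.5 -59.3 111.9] F [ 4.2 -5.3  0.1] w 12.5
0.12 t 49.9 tcp [442.2 -59.4 105. ] F [ 3.3 -5.4 -0.8] w 12.5
0.09 t 50.2 tcp [441.7 -59.5 101.5] F [ 4.3 -6.2 -0.3] w 12.3
0.07 t 50.4 tcp [441.5 -59.5  99.2] F [ 4.2 -5.9 -0.1] w 12.4
0.05 t 50.7 tcp [441.3 -59.5  97.1] F [ 3.1 -6.7  1.3] w 12.5
0.035 t 50.9 tcp [441.2 -59.5  95.5] F [ 1.4 -6.1  3.3] w 12.2
0.02 t 51.2 tcp [441.  -59.5  93.6] F [ 2.7 -5.7  0.4] w 12.8
0.0 t 51.4 tcp [440.9 -59.5  91.2] F [ 3.2 -5.6  0.9] w 12.5
-0.015 t 51.7 tcp [440.9 -59.5  89.8] F [ 1.5 -6.3  3.3] w 11.9
```

Run:
```python
from h import *
p=np.array([440.6,-58.7,0])
for z in np.arange(89,79,-1.0):
    move_l(p+[0,0,z],speed=20);o=st(z)
    if o['wrist_force'][2]>9: print('stop');break
show(get_image('side'),'c12.png',(260,180,400,290),5.5)
```

```text
89.0 t 51.9 tcp [440.8 -59.6  89.4] F [ 0.4 -5.8  7.3] w 12.3
88.0 t 52.2 tcp [440.9 -59.6  89.1] F [-2.3 -5.4 12.1] w 12.7
stop
```

View pics/c12.png

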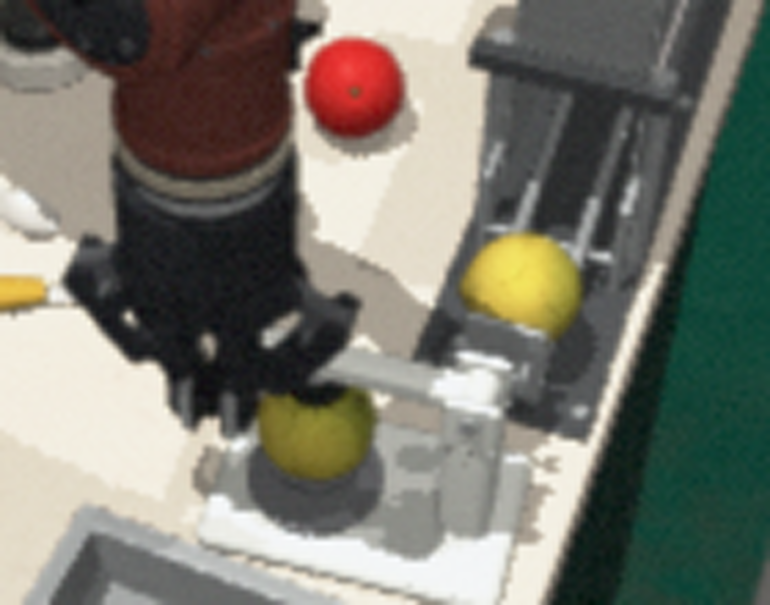

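The pad is on the lemon: the downward motion stopped at TCP z 89, with force rising to 12 N. I'll release, then take the second lemon from the stop and check the pan again before placing.

Run:
```python
from h import *
grip(45);st('open');move_l([441,-58.7,150],speed=60);move_l([441,-58.7,200],speed=150)
grip(84);goto([520,92,170],[180,0,1.3]);move_l([541,92,160],speed=100)
move_l([541,92,60],speed=120);move_l([541,92,36],speed=70);st('down')
grip(45,25);st('grip');move_l([541,92,50],speed=50);move_l([541,92,190],speed=150);st('lift')
move_l([450,60,220],speed=200);st()
for c in('top','side'):
    im=get_image(c);cv2.imwrite(f'pics/{c}9.png',im[...,::-1])
    print(c,[(n,np.round(d['extent'],1).tolist(),round(d['score'],2)) for n in('pan','fruit0_center','clamp_grip') for d in spot_in(n,c)])
```

```text
open t 52.7 tcp [439.3 -58.   86.9] F [-0.4  0.   1.5] w 44.9
down t 57.4 tcp [540.3  92.   35.2] F [ 0.4 -0.   0.6] w 84.0
grip t 57.7 tcp [542.1  92.1  36.7] F [0.5 0.2 0.5] w 57.1
lift t 59.3 tcp [540.   91.9 188.6] F [ 1.2 -1.2 -1.6] w 57.1
 t 59.9 tcp [450.2  60.1 219.6] F [-0.2  0.7 -1.7] w 57.4
top [('pan', [438.5, 192.0, 56.2, 69.0], 0.76), ('fruit0_center', [379.6, 185.3, 23.6, 20.0], 0.72), ('fruit0_center', [374.9, 187.4, 33.9, 44.2], 0.23), ('clamp_grip', [378.8, 185.8, 25.2, 40.6], 0.77), ('clamp_grip', [243.4, 159.6, 157.4, 85.1], 0.21)]
side [('pan', [294.5, 315.3, 92.2, 81.8], 0.79), ('pan', [305.1, 173.0, 4.9, 26.0], 0.49), ('fruit0_center', [319.4, 258.2, 18.5, 16.2], 0.8), ('clamp_grip', [322.0, 241.7, 55.2, 30.8], 0.71)]
```

Run:
```python
from h import *
goto([440,-120,230],[180,0,0]);goto([478,-178,140],[180,0,0]);st()
print([(np.round(d['extent'],1).tolist(),round(d['score'],2)) for c in('side',) for _ in[get_image(c)] for d in spot_in('pan',c)])
move_l([478,-178,40],speed=120)
for z in(30,24,20,17,15):
    move_l([478,-178,z],speed=40);o=st(z)
    if o['wrist_force'][2]>3:break
grip(74);st('open');wait(.3);move_l([478,-178,150],speed=100)
goto([330,-260,350],[180,0,0]);wait(.5);st()
a=get_image('top');b=get_image('side')
print([(c,n,np.round(d['extent'],1).tolist(),round(d['score'],2)) for c in('top','side') for n in('pan','fruit0_center','jigger','spice_jar') for d in spot_in(n,c)])
f=lambda im,x0,y0,x1,y1,s:cv2.resize(np.ascontiguousarray(im[y0:y1,x0:x1,::-1]),None,fx=s,fy=s,interpolation=cv2.INTER_CUBIC)
A=f(a,150,90,490,290,1.3);B=f(b,240,110,420,370,2.2)
C=np.zeros((max(A.shape[0],B.shape[0]),A.shape[1]+B.shape[1],3),np.uint8);C[:A.shape[0],:A.shape[1]]=A;C[:B.shape[0],A.shape[1]:]=B
D=f(b,280,210,370,280,4.4);C[270:270+D.shape[0],:D.shape[1]]=D[:C.shape[0]-270]
C=C[:590];cv2.imwrite('pics/fin.png',C[:,:800]);print(C.shape)
```

```text
t 61.6 tcp [ 477.8 -176.2  139.5] F [ 0.2  1.  -0.3] w 57.4
[([294.3, 318.0, 94.2, 81.0], 0.86), ([371.1, 184.4, 70.1, 150.2], 0.35), ([359.0, 164.3, 43.6, 46.0], 0.32)]
30 t 63.1 tcp [ 477.7 -177.8   29.7] F [ 0.7  0.  -1.7] w 57.1
24 t 63.4 tcp [ 477.6 -177.8   23.6] F [-0.3  0.2 -0.8] w 57.1
20 t 63.6 tcp [ 477.7 -177.9   19.7] F [ 0.2  0.6 -0.7] w 57.4
17 t 63.9 tcp [ 477.8 -177.9   16.7] F [-0.7  0.3 -1.6] w 57.4
15 t 64.1 tcp [ 477.9 -177.9   14.9] F [-0.5 -0.  -0.6] w 57.2
open t 64.4 tcp [ 478.3 -178.2   15.3] F [-0.2 -0.1  0.4] w 74.2
 t 67.8 tcp [ 330.1 -259.9  349.8] F [-0.6  0.2  0.6] w 74.1
[('top', 'pan', [437.0, 189.6, 61.7, 70.7], 0.84), ('top', 'fruit0_center', [380.9, 188.2, 22.3, 19.1], 0.67), ('top', 'jigger', [319.1, 229.2, 22.8, 21.0], 0.59), ('top', 'spice_jar', [253.8, 252.1, 23.1, 16.6], 0.75), ('side', 'pan', [295.5, 314.9, 101.6, 87.6], 0.59), ('side', 'fruit0_center', [320.1, 256.1, 23.3, 17.1], 0.72), ('side', 'jigger', [303.9, 213.1, 14.2, 23.7], 0.74), ('side', 'spice_jar', [306.6, 171.9, 14.5, 32.1], 0.92)]
(572, 838, 3)
```

View pics/fin.png

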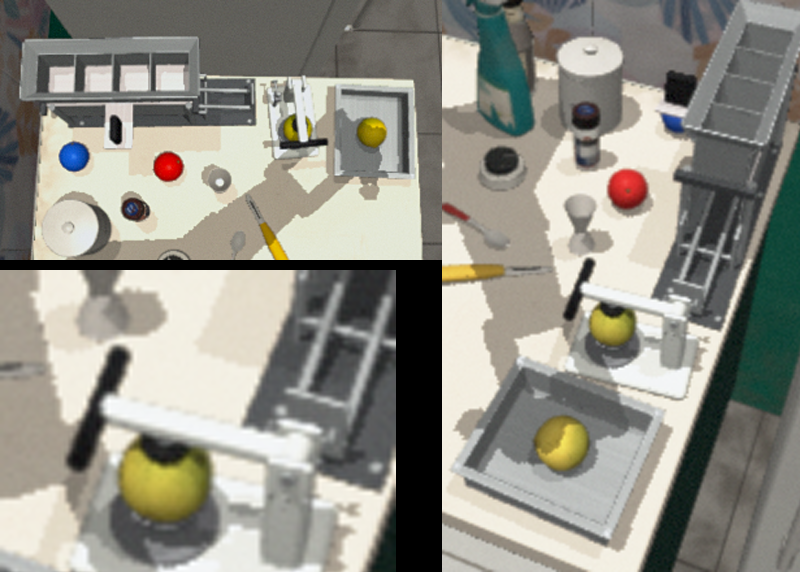

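The final view shows one lemon in the cup with the pad on it, one in the pan, the hopper and rack empty, the gate shut, and the jigger and jar in place. Handing in.

```bash
python3 -c "
from station import *
sign_off()"
```

```text
the job is handed in; nothing more can be done
```

The job is done and handed in at about 68 s of the 210 s allowed. Only two lemons were in the hopper at this start.

- **Gate:** I pulled it out 72 mm to its stop. Both lemons rolled down onto the rack. I then pushed it back until it met its stop (about 11 N).
- **Peeler:** I swung the clamp arm up to about 1.76 rad and set one lemon in the cup. I swung the arm down until motion stopped against the lemon, with up to 12 N upward on the gripper.
- **Pan:** the other lemon went in, and the pan was still upright where it started.

**Last checks:** the final pictures show the pad on the lemon in the cup, the other lemon in the pan, and the rack and cells empty. The gate is shut, the jigger and spice jar are within 3 pixels of their starting positions, and the gripper is clear of everything.

**Disagreements:**
- The pad met the lemon about 8 mm lower at the handle than I expected from my first grip, so the clamp probably started slightly above level or I re-gripped the handle at a different height. The contact force and the picture both show it resting on the lemon.
- In the last check the fruit detector found only the lemon in the cup. The one in the pan I confirmed by eye in the picture.

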